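Stake a pendant in the guarded bench press

TASK

Push the loose shuttle carrying the copper pendant blank along its channel, by its upright tab, until it is fully home against the stop in the bench press; it must stay down in the channel, not be lifted. Then reach down through the window in the top of the guard, press the lever's rubber pad fully down, keep it down for about a second, and let it spring back up as you withdraw. Do not touch the guard at any time, do not press the lever while the shuttle is out, and leave the jar, cup and tin where they stand.

Things in the scene. Friction and masses are not known exactly. Their poses are not given: they have to be found in the camera images.
- press: Fixed bench press: grey base 180 mm (x) by 340 mm (y), 20 mm thick. Origin at table level under the guard's centre; x roughly away from the robot, y left, z up; base spans y -95 to +245 mm. Two rails, tops 32 mm above the table, form a 53 mm wide channel along y centred on x = +10 mm, open at the +y end, with a stop under the guard at y = -30 mm.
- guard: The guard hood fixed over the press, same origin and axes as the press: 180 mm (x) by 170 mm (y), top face 120 mm above the table, top plate 4 mm thick, aluminium top and ends, clear plastic walls on the robot side and far side. The shuttle passes under its +y end. Nothing of the robot may touch it.
- window (a point): Centre of the rectangular window in the guard's top plate, at the height of the top face (120 mm above the table), 35 mm towards -x of the press origin. The window measures 66 mm along the press's x and 90 mm along its y. Same axes as the press.
- paddle (a point): Centre of the top of the lever's black rubber pad, 32 mm (x) by 44 mm (y), straight under the window centre; at rest 16 mm below the guard's top face, fully pressed about 38 mm below it. Moves with the lever.
- lever (a joint): Press lever, hinged 105 mm beyond the pad on the far (+x) side, axis along y. 0 rad at rest (up), 0.21 rad at its stop, fully down: the pad then sits 22 mm lower. A spring returns it; pressing takes about 2 N at first, 7 N at the bottom.
- tab (a point): On the loose shuttle: centre of the outer (+y) face of its upright tab, 65 mm above the table. The tab is 50 mm wide (x), 12 mm thick (y), its top 85 mm above the table. Axes like the press's. Pushed towards -y, the shuttle is home when this point is at y = +165 mm in the press frame, 80 mm outside the guard's end. Starts 45 to 85 mm out from there.
- jar: Bystander: closed white jar, 56 mm diameter, 75 mm tall; origin at centre of underside.
- cup: Bystander: open white ceramic cup, 68 mm diameter, 75 mm tall; origin at centre of underside.
- tin: Bystander: closed steel tin, 62 mm diameter, 55 mm tall; origin at centre of underside.
- shuttle: The loose shuttle in the channel (1.5 mm play on either side): aluminium bar 195 mm long, 50 mm wide, about 0.5 kg, sliding on the base 20 mm above the table, copper blank fixed on its inner end. Origin on its underside below the blank, 165 mm towards -y from the tab's outer face. Axes like tab.
Not all that is in view belongs to the job. There is more than one size of the shuttle; the job needs the smallest.

How it is judged:
On the way, in this order (a step that is already met when the one before it is completed fails the run):
1. the shuttle is pushed home against the stop (y of tab in the frame of press below 0.168 m), for 0.2 s.
2. the lever is pressed fully down and kept there (value of joint lever above 0.185 rad and contact force between the fingers and anything else above 1 N and y of tab in the frame of press below 0.168 m), for 0.6 s.
At the end, for the whole second after the job is handed in: The shuttle rests in its channel within 3 mm of the stop and the lever is back up (within 0.03 rad), after it was held pressed (beyond 0.185 of 0.21 rad) by the fingers for at least 0.6 s with the shuttle home (y of tab in the frame of press between 0.16 and 0.168 m and value of joint lever below 0.03 rad and z of tab in the frame of press below 0.069 m and linear speed of shuttle below 0.02 m/s); the robot touches nothing.
It fails at once if the robot touches the guard (contact force between any of the fingers, the arm and guard above 0.3 N).
It fails at once if the shuttle is lifted or tipped (z of tab in the frame of press above 0.075 m or angle between tab's own z axis and vertical above 0.12 rad).
It fails at once if the lever is pressed while the shuttle is out (value of joint lever above 0.06 rad and y of tab in the frame of press above 0.171 m).
It fails at once if the jar, cup or tin is moved or tipped (distance of any of jar, cup, tin from where it was at the start of the episode above 0.015 m or angle between any of jar, cup, tin's own z axis and vertical above 0.3 rad).
It also fails if it takes over 54 s, if anything falls off the work surface, if the arm or the gripper's body presses on something with over 40 N, if the wrist force passes 120 N, or if a joint passes its speed limit or range.

ROBOT

A 6-joint arm with a two-finger parallel gripper is mounted at the origin on the work surface. World frame = base frame: x ahead of the robot, y to its left, z up, the work surface at z = 0. Lengths are in m, angles in rad, forces in N, time in s.
With the tool pointing down it reaches from about 0.35 to 0.85 m from the base axis. Payload 8.1 kg.
Tool frame: the origin (TCP) lies between the finger pads; the fingertips stand 14 mm ahead of it and the grasp point (between the pads) lies 5 mm behind it (robot.tip_reach is the z of the fingertips in the tool frame, in m); z points along the fingers, y is the line along which they close (so a half turn about z gives the same grasp; the last joint's range is limited). The gripper opens to 93 mm and grips with 3 to 60 N. Pads are 15 mm wide; open, the fingers measure 128 mm over their backs; the gripper's body (75 mm by 188 mm) begins 65 mm behind the grasp point.
Start: joints at [1.024, 0.13, 1.488, -0, 1.523, -0.085], TCP at [0.267, 0.537, 0.233] pointing down, gripper open.
Joint ranges: [-2.96, 2.96], [-0.89, 2.26], [0.02, 2.5], [-1.34, 4.48], [0, 2.73], [-2.66, 2.66]. Speed limits (rad/s): [2.39, 2.39, 2.79, 3.14, 3.14, 3.14].

INTERFACE

Orientations are given as a rotation vector (axis times angle).
In Python, from plant import robot gives the robot as it stands. The module is installed in compiled form; this text tells all that it offers.
- The arm moves only by the shell command python3 -m handwheel 'ROWS' [FORCE]. ROWS is JSON, a list of rows, each a list of 7 numbers: the closure, from -1 (fully open) to 1 (shut), then the shift along the tool's x, y, z each as a share of 100 cm, from -1 to 1, then the turn, a rotation vector about the tool's x, y, z each as a share of 180 degrees, from -1 to 1. In form: [[grip, tx, ty, tz, rx, ry, rz], ...]. A call has 1 to 20 rows; each row is the pose to reach, as a shift and turn from the pose commanded when the call began, along the tool's axes at that moment, turning the shorter way round; what a row does not reach only later rows make up. A row lasts 1/8 s, in which the tool goes at most 62.5 mm and 10.7 degrees, less where a joint would pass 70% of its speed; a pose out of reach is approached as far as the arm can. A call with a number of a shift or a turn outside -1 to 1 is refused whole. A call with a gripper value outside its range is refused whole. The fingers move at their own pace and stop on an object; FORCE is the grip in N (left out, the last holds). Time passes only in rows, so rows that repeat a pose let the fingers close. It gives the time, the measured TCP pose, the force, the opening and the grip force at its end, in the units of the state.
- robot.read_state(): the state, without advancing time (a new reading comes with each control period).
- robot.read_camera(name): name is "scene" or "top"; returns a dict with "frame" (400x640x3 uint8, red, green, blue), "fx", "fy", "cx", "cy" (pixels), "rvec" (rotation vector, rad) and "tvec" (3), from world to camera coordinates, as OpenCV has them. Camera axes: x right, y down, z forward; pixel columns grow to the right and rows downward; lengths in m; the calibration is good to about 2 mm. A picture is of the moment at which its call begins. There is no depth.
- robot.close_job(): hands the job in; it is judged then, once.
Trained networks look in a picture, given as the dict that the camera call returned (one of the last four; its "shot" number tells which), for a name from the list of things; names that differ only in an ending like _2 or _b are one class to them, and where a whole thing is asked for, a point or a joint stands for the part that bears it (a point fixed in the world has none). Each returns a list of dicts, best first, with "conf" (0 to 1); they miss things now and then, are a little off and sometimes report something else, mostly with a low value. They report only what shows in the picture. A call takes as long as a camera call. They do not tell look-alikes from the thing itself.
- robot.regions_of(picture, name): "mask" (400x640 bool, what is visible of it) and "rect" ([left, top, right, bottom] in pixels, round what is visible of it).
The state is a dict: "t": time; "q": joint angles; "dq": joint speeds; "joint_torque": joint torques, N m; "tool_pos": TCP position; "orientation": TCP orientation; "force": force on the tool from outside, world axes, zero at the start; "wrist_torque": the same for the moment, N m; "opening": finger opening in m; "gripper_force": force on a finger pad.
Only numpy, scipy, OpenCV 4.12 (cv2) and the standard library are available. Lean on these libraries where they do the work, as an engineer would, in place of code of your own. Each camera call takes 0.05 s, during which the arm holds its last target. There are 200 camera calls.

## Working session

There is one attempt and no reset: what is moved stays moved. The work goes in short steps, Python scripts to look and compute and a shell command to move; the robot and the scene stay as the last step left them, time stands still between calls to the robot, and variables do not carry over. Pictures are saved under pics/ and viewed, at most 10 in all, crops included, and the job is handed in when it is done.

```bash
mkdir -p pics; cat > h.py <<'E'
import numpy as np, cv2
from plant import robot
def ray(p,u,v):
    R=cv2.Rodrigues(np.array(p["rvec"],float))[0]; t=np.array(p["tvec"],float)
    return -R.T@t, R.T@np.array([(u-p["cx"])/p["fx"],(v-p["cy"])/p["fy"],1])
def at_z(p,u,v,z):
    c,d=ray(p,u,v); return c+d*(z-c[2])/d[2]
def proj(p,X):
    K=np.array([[p["fx"],0,p["cx"]],[0,p["fy"],p["cy"]],[0,0,1.]])
    return cv2.projectPoints(np.array(X,float).reshape(-1,1,3),np.array(p["rvec"],float),np.array(p["tvec"],float),K,None)[0].reshape(-1,2)
E
python3 - <<'E'
from h import *
for n in("scene","top"):
    p=robot.read_camera(n); cv2.imwrite(f"pics/{n}0.png",p["frame"][:,:,::-1])
    print(n,ray(p,320,200),p["fx"])
    for k in("press","guard","paddle","tab","shuttle","jar","cup","tin"):
        print(k,[(round(r["conf"],2),[int(x) for x in r["rect"]]) for r in robot.regions_of(p,k)])
s=robot.read_state();print(s["t"],s["tool_pos"],s["orientation"],s["force"])
E
```

```text
scene (array([0.93762996, 0.17633553, 0.8716888 ]), array([-0.45792129, -0.26713218, -0.8479281 ])) 373.6149150405166
press [(0.89, [225, 170, 378, 279])]
guard [(0.6, [227, 168, 321, 265])]
paddle [(0.51, [269, 192, 289, 205])]
tab [(0.83, [421, 210, 546, 278]), (0.78, [308, 223, 378, 258]), (0.58, [289, 80, 341, 158])]
shuttle [(0.88, [423, 212, 541, 275]), (0.85, [288, 77, 341, 157]), (0.74, [304, 222, 375, 256])]
jar [(0.84, [228, 262, 258, 290])]
cup [(0.7, [277, 260, 306, 301]), (0.67, [303, 224, 378, 259])]
tin [(0.57, [209, 200, 233, 233])]
top (array([ 0.36841815, -0.03702114,  1.14929951]), array([ 0.1416324 , -0.02990646, -0.98953463])) 513.2423199371718
press [(0.9, [242, 116, 413, 238])]
guard [(0.63, [307, 113, 409, 223])]
paddle [(0.8, [352, 163, 374, 188])]
tab [(0.96, [244, 164, 321, 209]), (0.73, [347, 287, 468, 396]), (0.57, [69, 244, 208, 280])]
shuttle [(0.83, [73, 248, 210, 276]), (0.81, [238, 164, 321, 205]), (0.59, [343, 283, 470, 388])]
jar [(0.74, [338, 87, 363, 113])]
cup [(0.8, [289, 102, 315, 138])]
tin [(0.79, [400, 131, 432, 160])]
0.9 [0.26730766 0.53717427 0.23266226] [-7.18938411e-01 -3.05819068e+00 -3.04732212e-05] [-0.31201158 -0.18774309  0.208845  ]
```

```bash
python3 - <<'E'
import cv2
a=cv2.imread("pics/top0.png")[80:260,220:460]; cv2.imwrite("pics/topc.png",cv2.resize(a,(800,600),interpolation=cv2.INTER_CUBIC))
E
```

```text
(no output)
```

View pics/top0.png

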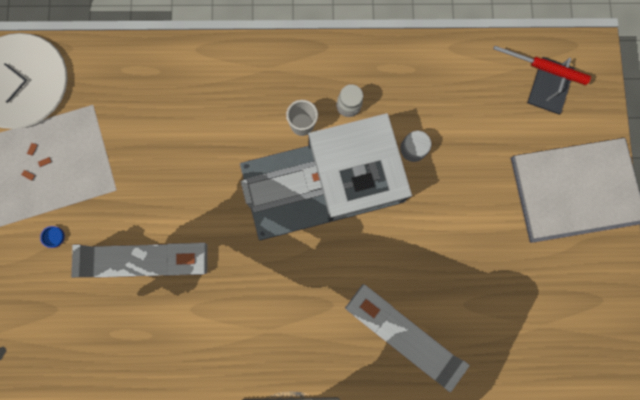

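View pics/topc.png

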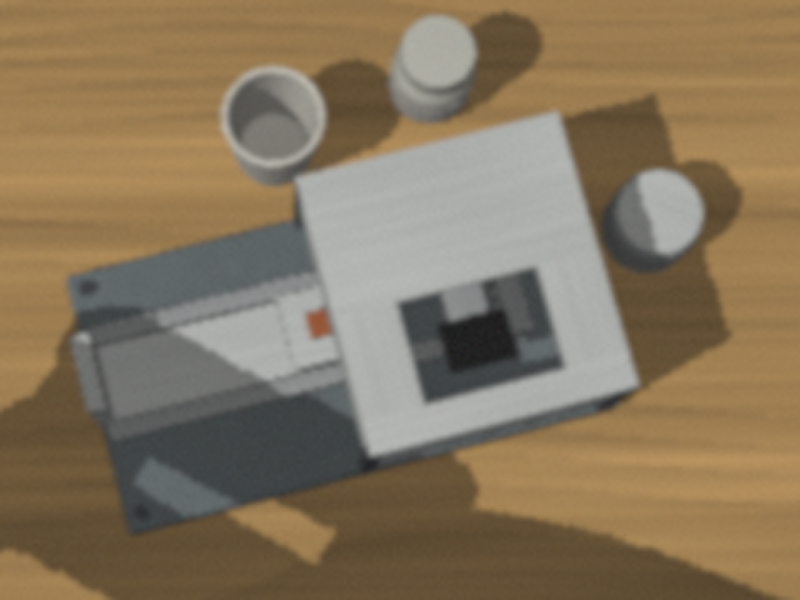

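View pics/scene0.png

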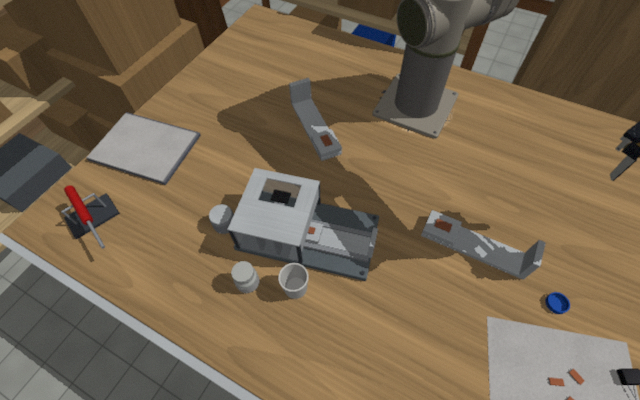

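The shuttle in the channel (top px 244–321 × 164–209) is the one to use. The look-alikes lie on the table at (140,260) and (408,338), about 133–140 px long (roughly 290 mm). The channel one has about 74 px from tab to blank, which matches the 165 mm given, so it is the smallest; the enlarged crop confirms it. Next I fit the press pose.

```bash
cat > fit.py <<'E'
from h import *
from scipy.optimize import least_squares
from scipy.spatial.transform import Rotation as Ro
p=robot.read_camera("top"); g=cv2.cvtColor(p["frame"],cv2.COLOR_RGB2GRAY)
c=np.array([(297,178),(558,113),(637,384),(372,457),(70,277),(133,533),(401,302),(538,268),(562,367),(425,404)],float)/(10/3)+[220,80]
# press frame pts
M=np.array([(90,85,120),(90,-85,120),(-90,-85,120),(-90,85,120),(90,245,20),(-90,245,20),(-2,45,120),(-2,-45,120),(-68,-45,120),(-68,45,120)])/1000
c2=cv2.cornerSubPix(g,c.astype(np.float32).reshape(-1,1,2)-.35,(3,3),(-1,-1),(3,50,.01)).reshape(-1,2)
print(np.round(c2-c,1).tolist())
def W(x,P):
    P=np.array(P,float); C,S=np.cos(x[2]),np.sin(x[2])
    return np.c_[x[0]+C*P[:,0]-S*P[:,1],x[1]+S*P[:,0]+C*P[:,1],P[:,2]]
x0=[.5,-.1,.24]
for cc in(c-.35,c2):
    r=least_squares(lambda x:(proj(p,W(x,M))-cc).ravel(),x0,loss="soft_l1"); x=r.x
    print(x,np.round(proj(p,W(x,M))-cc,1).tolist())
np.save("pose.npy",x)
C,S=np.cos(x[2]),np.sin(x[2])
print("tab top outer edge mid px:", [ (y,proj(p,W(x,[(.01-.025,y,.085),(.01+.025,y,.085)])).round(1).tolist()) for y in(.21,.23,.25)])
print("paddle px",proj(p,W(x,[(-.035,0,.104)])))
for k in("paddle","tab"):
  m=robot.regions_of(p,k)[0]["mask"]; v,u=np.nonzero(m); print(k,u.mean(),v.mean(),u.min())
s=proj(p,W(x,[(.01,.25,.085)]))
sc=robot.read_camera("scene"); im=sc["frame"][:,:,::-1].copy(); im=cv2.resize(im[140:300,200:410],None,fx=3.75,fy=3.75)
for q in (proj(sc,W(x,M))-[200,140])*3.75: cv2.circle(im,tuple(int(a) for a in q),4,(0,0,255),1)
for y in(.21,.23,.25):
  for q in (proj(sc,W(x,[(.035,y,.085),(-.015,y,.085)]))-[200,140])*3.75: cv2.circle(im,tuple(int(a) for a in q),3,(255,0,0),1)
cv2.imwrite("pics/chk.png",im)
E
python3 fit.py
```

```text
[[-0.4, -0.4], [0.4, 0.9], [0.1, 0.3], [-0.8, -0.5], [0.0, -0.9], [-1.0, 0.7], [-1.3, -0.2], [-1.3, -0.4], [0.2, -0.4], [-0.2, -0.7]]
[ 0.58946302 -0.15105529  0.24408174] [[-0.2, -0.2], [0.3, -0.6], [1.1, 0.6], [0.0, -0.1], [-1.4, -0.4], [-0.9, 0.6], [-1.0, 0.0], [0.0, -0.6], [1.7, 0.3], [0.3, 0.3]]
[ 0.58905697 -0.15084324  0.24144692] [[-0.2, -0.2], [-0.3, -1.6], [0.4, 0.3], [0.3, 0.2], [-1.8, 0.0], [-0.5, -0.6], [-0.2, -0.0], [0.9, -0.3], [1.1, 0.6], [-0.1, 0.8]]
tab top outer edge mid px: [(0.21, [[263.3, 199.1], [257.6, 176.3]]), (0.23, [[254.0, 201.4], [248.3, 178.7]]), (0.25, [[244.6, 203.8], [239.0, 181.0]])]
paddle px [[363.38752797 181.74905498]]
paddle 362.1934673366834 179.0502512562814 353
tab 406.54368932038835 337.6410078594545 345
```

View pics/chk.png

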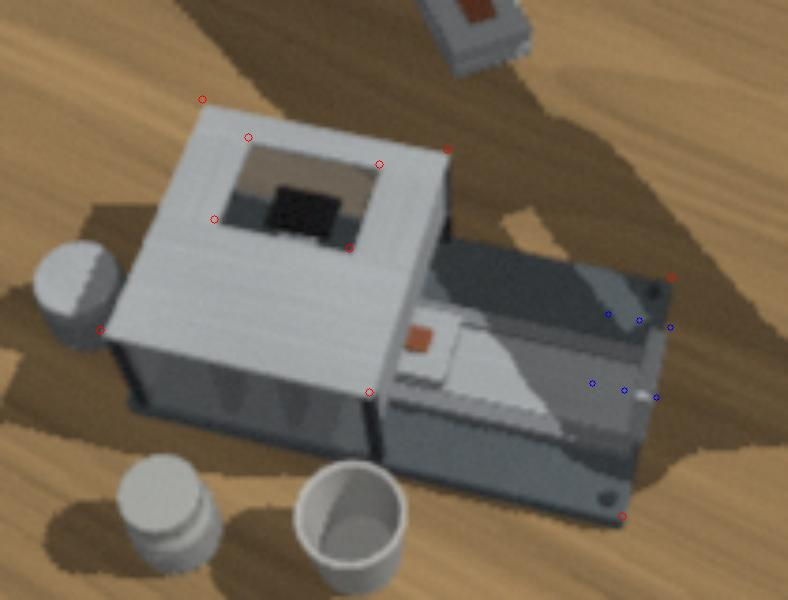

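The circles in the scene view sit about 1.7 px up and left of the true corners, consistent with calibration error. I'll fit both views jointly, then work out the moves.

```bash
cat > fit2.py <<'E'
import io,contextlib
with contextlib.redirect_stdout(io.StringIO()):
    from fit import *
cs=np.array([(376,397),(107,331),(207,104),(450,155),(622,525),(673,285),(352,251),(222,224),(251,144),(381,170)])/3.75+[200,140]-.35
r=least_squares(lambda x:np.r_[(proj(p,W(x,M))-c2).ravel(),(proj(sc,W(x,M))-cs).ravel()*1],x,loss="soft_l1");x=r.x
print(x,np.round((proj(sc,W(x,M))-cs).mean(0),1),np.round((proj(p,W(x,M))-c2).mean(0),1)); np.save("pose.npy",x)
E
python3 fit2.py
cat > go.py <<'E'
import sys
from h import *
from scipy.spatial.transform import Rotation as Ro
x=np.load("pose.npy"); s=robot.read_state()
R=Ro.from_rotvec(s["orientation"]); C,S=np.cos(x[2]),np.sin(x[2])
px=np.array([C,S,0]); py=np.array([-S,C,0]); d=np.array(s["tool_pos"])-[x[0],x[1],0]
print("t",s["t"],"tip in press (mm)",np.round([1e3*d@px,1e3*d@py,1e3*(d[2]-robot.tip_reach)],1),"F press",np.round([np.dot(s["force"],px),np.dot(s["force"],py),s["force"][2]],1),"q",np.round(s["q"],2))
if len(sys.argv)>3:
    t=np.array([float(a)/1e3 for a in sys.argv[1:4]])
    w=np.array([x[0],x[1],robot.tip_reach])+px*t[0]+py*t[1]+[0,0,t[2]]
    Y=px if px@R.as_matrix()[:,1]>0 else -px; Z=np.array([0,0,-1.])
    T=Ro.from_matrix(np.c_[np.cross(Y,Z),Y,Z])
    print("shift",np.round(R.inv().apply(w-s["tool_pos"]),4),"turn",np.round((R.inv()*T).as_rotvec()/np.pi,4))
E
python3 go.py 10 290 200; python3 go.py 10 290 45
```

```text
[ 0.58951884 -0.14996227  0.23849444] [-0.3 -0.7] [-0.5 -0.3]
t 1.3 tip in press (mm) [-150.8  743.8  218.6] F press [ 0.   0.5 -0. ] q [ 1.02  0.13  1.49  0.    1.52 -0.09]
shift [-0.4154 -0.2434  0.0186] turn [-0.     -0.      0.2771]
t 1.3 tip in press (mm) [-150.8  743.8  218.6] F press [ 0.   0.5 -0. ] q [ 1.02  0.13  1.49  0.    1.52 -0.09]
shift [-0.4154 -0.2434  0.1736] turn [-0.     -0.      0.2771]
```

```bash
python3 -m handwheel '[[1,-0.1,-0.06,0.005,0,0,0.06],[1,-0.2,-0.12,0.01,0,0,0.14],[1,-0.3,-0.18,0.015,0,0,0.2],[1,-0.4154,-0.2434,0.0186,0,0,0.2771],[1,-0.4154,-0.2434,0.0186,0,0,0.2771],[1,-0.4154,-0.2434,0.0186,0,0,0.2771],[1,-0.4154,-0.2434,0.0186,0,0,0.2771],[1,-0.4154,-0.2434,0.0186,0,0,0.2771],[1,-0.4154,-0.2434,0.0186,0,0,0.2771],[1,-0.4154,-0.2434,0.0186,0,0,0.2771],[1,-0.4154,-0.2434,0.0186,0,0,0.2771],[1,-0.4154,-0.2434,0.0186,0,0,0.2771]]' 20; python3 go.py 10 290 45
```

```text
t: 2.8
tool_pos: [0.5303, 0.1353, 0.2142]
orientation: [1.939, 2.472, 0.0]
force: [0.6, -0.4, 0.5]
opening: 0.0007
gripper_force: 0.0
t 2.8 tip in press (mm) [  9.9 291.1 200.2] F press [ 0.5 -0.6  0.5] q [ 0.16 -0.    1.66  0.    1.48 -0.08]
shift [-1.100e-03  1.000e-04  1.552e-01] turn [ 0.0001 -0.      0.0006]
```

```bash
python3 -m handwheel '[[1,0,0,0.05,0,0,0],[1,0,0,0.1,0,0,0],[1,0,0,0.15,0,0,0],[1,0,0,0.155,0,0,0],[1,0,0,0.155,0,0,0]]'; python3 - <<'E'
from h import *
a=robot.read_camera("top")["frame"][80:260,200:440,::-1];b=robot.read_camera("scene")["frame"][140:320,280:520,::-1]
cv2.imwrite("pics/pre.png",np.hstack([cv2.resize(i,(400,300),interpolation=2) for i in(a,b)]))
E
python3 go.py 10 262 45
```

```text
t: 3.42
tool_pos: [0.5313, 0.1347, 0.0603]
orientation: [1.94, 2.47, 0.001]
force: [0.4, 0.0, 0.4]
opening: 0.0004
gripper_force: 0.0
t 3.525 tip in press (mm) [ 12.1 290.   48. ] F press [ 0.3 -0.7  0.5] q [ 0.15  0.14  1.8   0.    1.2  -0.08]
shift [-0.028  -0.0022  0.003 ] turn [0.0014 0.0001 0.0001]
```

View pics/pre.png

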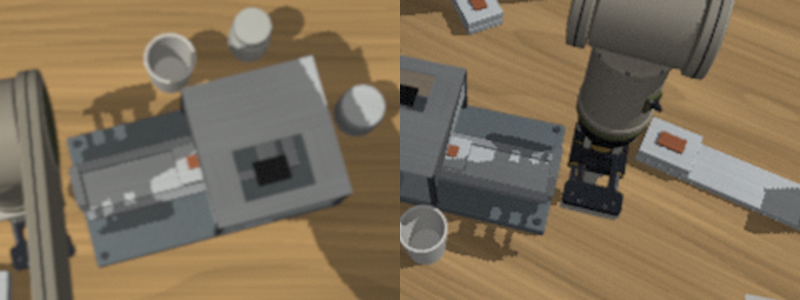

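The left view shows the gripper just outside the channel's open end, and the right view shows closed fingers clear of the tab. Now I push.

```bash
python3 -m handwheel '[[1,-0.01,-0.002,0.003,0,0,0],[1,-0.02,-0.002,0.003,0,0,0],[1,-0.03,-0.002,0.003,0,0,0],[1,-0.036,-0.002,0.003,0,0,0],[1,-0.042,-0.002,0.003,0,0,0],[1,-0.048,-0.002,0.003,0,0,0],[1,-0.054,-0.002,0.003,0,0,0],[1,-0.06,-0.002,0.003,0,0,0],[1,-0.066,-0.002,0.003,0,0,0],[1,-0.072,-0.002,0.003,0,0,0],[1,-0.078,-0.002,0.003,0,0,0],[1,-0.084,-0.002,0.003,0,0,0],[1,-0.09,-0.002,0.003,0,0,0],[1,-0.096,-0.002,0.003,0,0,0],[1,-0.101,-0.002,0.003,0,0,0],[1,-0.105,-0.002,0.003,0,0,0],[1,-0.105,-0.002,0.003,0,0,0]]'; python3 go.py 10 173 45
```

```text
t: 5.65
tool_pos: [0.5536, 0.0309, 0.0558]
orientation: [1.942, 2.469, -0.001]
force: [-0.7, -0.3, -0.1]
opening: 0.0005
gripper_force: 0.0
t 5.65 tip in press (mm) [  7.8 184.2  41.8] F press [-0.8 -0.1 -0.1] q [-0.04  0.17  1.78 -0.    1.19 -0.27]
shift [-0.0112  0.0022 -0.0032] turn [-0.0001  0.0003 -0.0001]
```

```bash
python3 -m handwheel '[[1,-0.003,0.001,-0.002,0,0,0],[1,-0.006,0.002,-0.002,0,0,0],[1,-0.008,0.002,-0.002,0,0,0],[1,-0.01,0.002,-0.002,0,0,0],[1,-0.012,0.002,-0.002,0,0,0],[1,-0.012,0.002,-0.002,0,0,0]]'; python3 go.py 10 173 45
```

```text
t: 6.4
tool_pos: [0.5581, 0.0209, 0.058]
orientation: [-1.941, -2.469, -0.0]
force: [-1.2, 3.6, -0.4]
opening: 0.0004
gripper_force: 2.3
t 6.4 tip in press (mm) [  9.9 173.5  44. ] F press [-0.4  3.8 -0.4] q [-0.05  0.17  1.77  0.    1.2  -0.29]
shift [-0.0005  0.0001 -0.001 ] turn [-0.0001 -0.0003 -0.    ]
```

```bash
python3 -m handwheel '[[1,-0.002,0,0,0,0,0],[1,-0.004,0,0,0,0,0],[1,-0.004,0,0,0,0,0]]'; python3 go.py 10 173 45
```

```text
t: 6.78
tool_pos: [0.558, 0.0208, 0.058]
orientation: [-1.936, -2.466, -0.005]
force: [-7.1, 22.1, 5.7]
opening: 0.0006
gripper_force: 11.7
t 6.775 tip in press (mm) [  9.7 173.4  44. ] F press [-1.7 23.2  5.7] q [-0.06  0.18  1.77  0.01  1.2  -0.3 ]
shift [-0.0004  0.0003 -0.001 ] turn [-0.0004 -0.0022  0.0003]
```

Under 23 N it moved no further, and the tool's y of 173.4 minus half a finger (7.5) gives about 166 mm, so the shuttle is home. Now back off, rise and check.

```bash
python3 -m handwheel '[[1,0.004,0,0,0,0,0],[1,0.004,0,0,0,0,0],[1,0.02,0,0,0,0,0],[1,0.04,0,0,0,0,0],[1,0.04,0,-0.05,0,0,0],[1,0.04,0,-0.11,0,0,0],[1,0.04,0,-0.15,0,0,0],[1,0.04,0,-0.15,0,0,0]]'; python3 - <<'E'
from h import *
a=robot.read_camera("top")["frame"][80:260,200:440,::-1];b=robot.read_camera("scene")["frame"][120:300,200:440,::-1]
cv2.imwrite("pics/home.png",np.hstack([cv2.resize(i,(400,300),interpolation=2) for i in(a,b)]))
E
python3 go.py -35 0 150
```

```text
t: 7.78
tool_pos: [0.5523, 0.0564, 0.213]
orientation: [1.937, 2.465, 0.008]
force: [-0.8, 0.2, 0.1]
opening: 0.0005
gripper_force: 0.0
t 7.875 tip in press (mm) [ 10.2 209.7 194.1] F press [-1.3 -0.5 -1. ] q [ 0.01  0.01  1.65 -0.    1.47 -0.23]
shift [-0.2096 -0.0453  0.0441] turn [0.0002 0.0001 0.0002]
```

View pics/home.png

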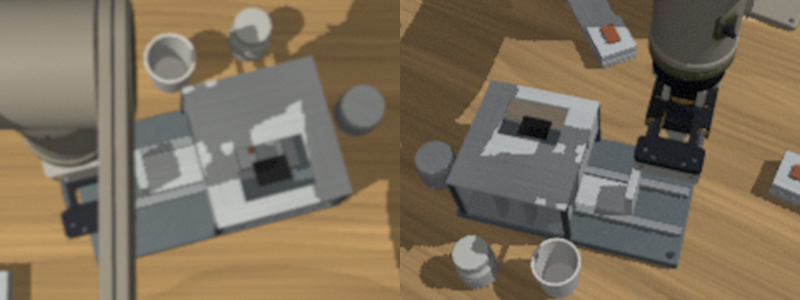

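The blank now shows through the window at (250,150), so the shuttle is home. Before entering I want a closer look at the fingers' true width.

```bash
python3 - <<'E'
from h import *
from scipy.spatial.transform import Rotation as Ro
s=robot.read_state();R=Ro.from_rotvec(s["orientation"]).as_matrix();P=lambda v:np.array(s["tool_pos"])+R@np.array(v)
b=robot.read_camera("scene"); o=np.array([300,110]);k=6
im=cv2.resize(b["frame"][110:210,300:430,::-1],None,fx=k,fy=k,interpolation=2)
pts=[(sx*.0075,sy*.0175,z) for z in(.014,-.07) for sx in(-1,1) for sy in(-1,1)]
for q,c in zip((proj(b,[P(v) for v in pts])-o)*k,[(0,0,255)]*4+[(255,0,0)]*4): cv2.circle(im,tuple(int(a) for a in q),4,c,2)
for q in (proj(b,[P((sx*.0375,sy*.094,-.07)) for sx in(-1,1) for sy in(-1,1)])-o)*k: cv2.circle(im,tuple(int(a) for a in q),4,(0,255,0),2)
cv2.imwrite("pics/fing.png",im)
E
```

```text
(no output)
```

View pics/fing.png

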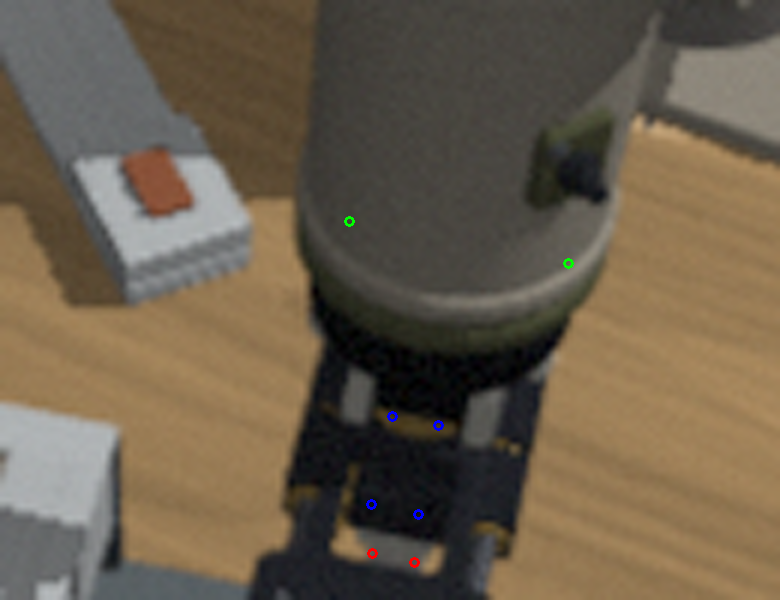

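```bash
python3 - <<'E'
from h import *
from scipy.spatial.transform import Rotation as Ro
s=robot.read_state();R=Ro.from_rotvec(s["orientation"]).as_matrix();P=lambda v:np.array(s["tool_pos"])+R@np.array(v)
b=robot.read_camera("scene"); o=np.array([320,150]);k=6
im=cv2.resize(b["frame"][150:250,320:430,::-1],None,fx=k,fy=k,interpolation=2)
pts=[(sx*.0075,sy*.0175,z) for z in(.014,-.07) for sx in(-1,1) for sy in(-1,1)]
for q,c in zip((proj(b,[P(v) for v in pts])-o)*k,[(0,0,255)]*4+[(255,0,0)]*4): cv2.circle(im,tuple(int(a) for a in q),4,c,2)
for q in (proj(b,[P((sx*.0375,sy*.094,-.07)) for sx in(-1,1) for sy in(-1,1)])-o)*k: cv2.circle(im,tuple(int(a) for a in q),4,(0,255,0),2)
cv2.imwrite("pics/fing2.png",im)
E
```

```text
(no output)
```

View pics/fing2.png

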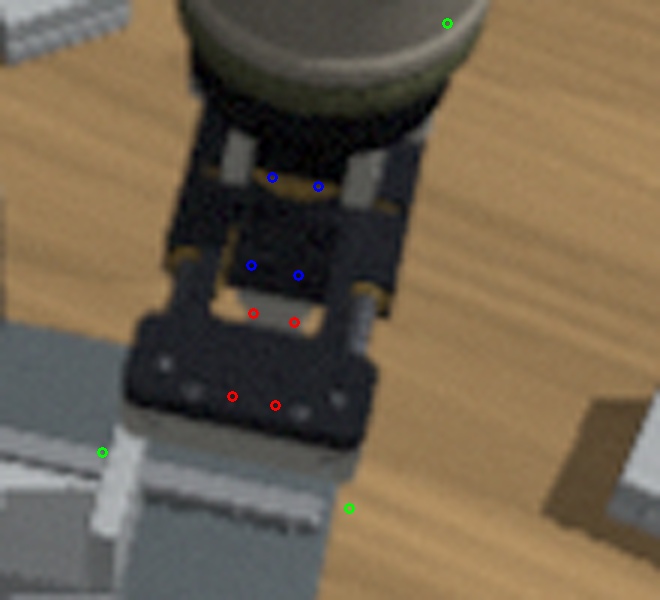

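The black plate at the bottom of the crop is the near end of the gripper body (its predicted corners are green). The finger outline (red/blue) matches the given sizes, about 35 × 15 mm against the 66 × 90 mm window. Next I hover over the window.

```bash
python3 -m handwheel '[[1,-0.06,-0.012,0,0,0,0],[1,-0.12,-0.025,0,0,0,0],[1,-0.17,-0.036,0,0,0,0],[1,-0.21,-0.045,0,0,0,0],[1,-0.21,-0.045,0,0,0,0],[1,-0.21,-0.045,0.04,0,0,0],[1,-0.21,-0.045,0.044,0,0,0],[1,-0.21,-0.045,0.044,0,0,0],[1,-0.21,-0.045,0.044,0,0,0]]'; python3 - <<'E'
from h import *
a=robot.read_camera("top")["frame"][80:260,200:440,::-1];b=robot.read_camera("scene")["frame"][120:300,180:420,::-1]
cv2.imwrite("pics/hov.png",np.hstack([cv2.resize(i,(400,300),interpolation=2) for i in(a,b)]))
E
python3 go.py -35 0 108
```

```text
t: 9.1
tool_pos: [0.5566, -0.159, 0.1655]
orientation: [1.939, 2.469, 0.001]
force: [-0.0, 0.2, -0.2]
opening: 0.0002
gripper_force: 0.0
t 9.2 tip in press (mm) [-34.2  -1.2 151.5] F press [-0.   0.3 -0.2] q [-0.37  0.11  1.63 -0.    1.4  -0.61]
shift [ 0.0013 -0.0009  0.0435] turn [0.0006 0.0004 0.0001]
```

View pics/hov.png

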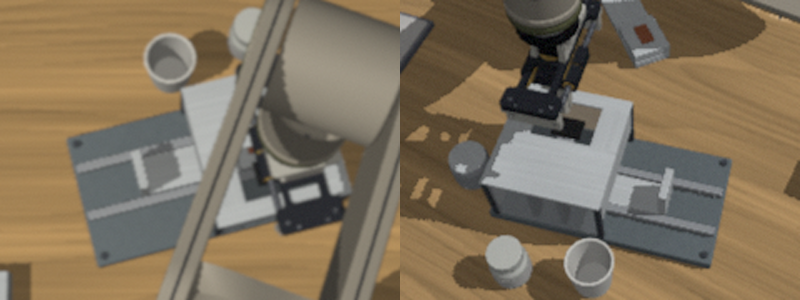

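The right view shows the shuttle home and the finger tips (555,112) standing over the window with the pad below at (570,130). I descend.

```bash
python3 -m handwheel '[[1,0.001,-0.001,0.015,0,0,0],[1,0.001,-0.001,0.03,0,0,0],[1,0.001,-0.001,0.042,0,0,0],[1,0.001,-0.001,0.05,0,0,0],[1,0.001,-0.001,0.056,0,0,0],[1,0.001,-0.001,0.06,0,0,0],[1,0.001,-0.001,0.06,0,0,0]]'; python3 go.py -35 0 83
```

```text
t: 10.07
tool_pos: [0.5544, -0.1585, 0.104]
orientation: [-1.941, -2.47, 0.0]
force: [-5.1, 1.6, 5.0]
opening: 0.0006
gripper_force: 2.7
t 10.075 tip in press (mm) [-36.2   0.   90. ] F press [-4.6  2.8  5. ] q [-0.37  0.17  1.69 -0.    1.29 -0.61]
shift [-0.      0.0012  0.007 ] turn [-0.0001 -0.     -0.    ]
```

```bash
python3 -m handwheel '[[1,0,0,0.002,0,0,0],[1,0,0,0.004,0,0,0],[1,0,0,0.006,0,0,0],[1,0,0,0.006,0,0,0]]'; python3 go.py -35 0 83
```

```text
t: 10.58
tool_pos: [0.555, -0.1585, 0.0988]
orientation: [1.941, 2.469, 0.001]
force: [-3.9, 0.4, 6.5]
opening: 0.0003
gripper_force: 3.4
t 10.575 tip in press (mm) [-35.6  -0.2  84.8] F press [-3.7  1.3  6.5] q [-0.37  0.17  1.69  0.    1.28 -0.61]
shift [0.0002 0.0006 0.0018] turn [0.0003 0.0001 0.    ]
```

```bash
python3 -m handwheel '[[1,0,0,0.002,0,0,0],[1,0,0,0.003,0,0,0],[1,0,0,0.004,0,0,0],[1,0,0,0.004,0,0,0],[1,0,0,0.004,0,0,0]]'; python3 go.py -35 0 83
```

```text
t: 11.2
tool_pos: [0.5553, -0.1585, 0.0961]
orientation: [1.94, 2.469, 0.001]
force: [-8.5, 3.2, 13.2]
opening: 0.0002
gripper_force: 7.6
t 11.2 tip in press (mm) [-35.3  -0.2  82.1] F press [-7.5  5.2 13.2] q [-0.37  0.17  1.7   0.    1.27 -0.61]
shift [ 0.0002  0.0003 -0.0009] turn [0.0005 0.0002 0.    ]
```

13 N and 38 mm below the top face means the lever is at its stop. Hold, then withdraw.

```bash
python3 -m handwheel '[[1,0,0,0.002,0,0,0],[1,0,0,0.002,0,0,0],[1,0,0,0.002,0,0,0],[1,0,0,0.002,0,0,0],[1,0,0,0.002,0,0,0],[1,0,0,0.002,0,0,0],[1,0,0,0.002,0,0,0],[1,0,0,0.002,0,0,0],[1,0,0,0.002,0,0,0],[1,0,0,0.002,0,0,0]]'; python3 go.py -35 0 200
```

```text
t: 12.45
tool_pos: [0.5554, -0.1586, 0.0954]
orientation: [1.94, 2.469, 0.001]
force: [-13.5, 4.0, 24.7]
opening: 0.0001
gripper_force: 13.2
t 12.45 tip in press (mm) [-35.2  -0.3  81.4] F press [-12.2   7.1  24.7] q [-0.37  0.17  1.7   0.    1.27 -0.61]
shift [ 0.0002  0.0004 -0.1186] turn [0.0005 0.0003 0.0001]
```

```bash
python3 -m handwheel '[[1,0,0,-0.006,0,0,0],[1,0,0,-0.014,0,0,0],[1,0,0,-0.022,0,0,0],[1,0,0,-0.034,0,0,0],[1,0,0,-0.05,0,0,0],[1,0,0,-0.09,0,0,0],[1,0,0,-0.12,0,0,0],[1,0.06,0,-0.12,0,0,0],[1,0.12,0,-0.12,0,0,0],[1,0.18,0,-0.12,0,0,0],[1,0.24,0,-0.12,0,0,0],[1,0.3,0,-0.12,0,0,0],[1,0.3,0,-0.12,0,0,0],[1,0.3,0,-0.12,0,0,0]]'; python3 - <<'E'
from h import *
a=robot.read_camera("top")["frame"][80:260,200:440,::-1];b=robot.read_camera("scene")["frame"][120:300,180:420,::-1]
cv2.imwrite("pics/end.png",np.hstack([cv2.resize(i,(400,300),interpolation=2) for i in(a,b)]))
E
python3 go.py
```

```text
t: 14.2
tool_pos: [0.484, 0.1329, 0.2127]
orientation: [1.94, 2.47, 0.001]
force: [0.7, -0.7, 0.1]
opening: 0.0003
gripper_force: 0.0
t 14.3 tip in press (mm) [-35.7 298.7 198.3] F press [ 0.  -0.2 -0.5] q [ 0.16 -0.13  1.78 -0.    1.49 -0.07]
```

View pics/end.png

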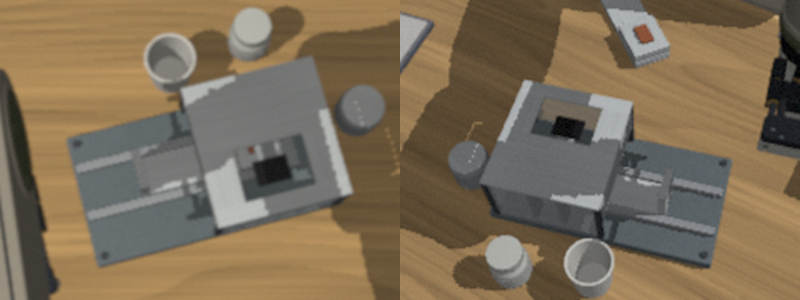

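The pad is back up at (270,170), the blank shows in the window at (250,150), and the jar, cup and tin have not moved.

```bash
python3 -c "
from plant import robot
print(robot.close_job())"
```

```text
the job is handed in; nothing more can be done
None
```

The job is handed in at about 14 s of the 54 s allowed (no verdict came back): the shuttle was pushed home, the lever was held at its stop for over a second and sprang back up, and I saw no sign of touching the guard or moving the jar, cup or tin.

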